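Clamp a part in the inspection stand

ROBOT

A 6-joint arm with a two-finger parallel gripper is mounted at the origin on the work surface. World frame = base frame: x ahead of the robot, y to its left, z up, the work surface at z = 0. Lengths are in mm, angles in rad, forces in N, time in s.
With the tool pointing down it reaches from about 300 to 775 mm from the base axis. Payload 14.6 kg.
Tool frame: the origin (TCP) lies on the centre line of the jaws, within the pads' length; the fingertips stand 19 mm ahead of it and the grasp point (between the pads) is the TCP (bot.tip_reach is the distance from the TCP to the fingertips, in mm); y points along the fingers, x is the direction in which the jaws open and shut, and the axes are right-handed (so a half turn about y gives the same grasp; the last joint's range is limited). The gripper opens to 85 mm and grips with 20 to 120 N. Pads are 22 mm wide; open, the fingers measure 114 mm over their backs; the gripper's body (76 mm by 85 mm) begins 54 mm behind the grasp point. The pads swing forward as they close: fully open they stand 13 mm farther back than shut.
Start: joints at [1.082, 0.3, 1.521, -0, 1.321, -0.067], TCP at [225.168, 501.786, 225.981] pointing down, gripper open.
Joint ranges: [-3.03, 3.03], [-0.79, 2.21], [0.23, 2.52], [-1.04, 4.18], [0, 3.07], [-2.55, 2.55]. Speed limits (rad/s): [2.22, 2.22, 2.57, 3.14, 3.14, 3.14].

INTERFACE

Orientations are given as a unit quaternion [w, x, y, z].
In Python, from rig import bot gives the robot as it stands. Calls block until the motion is done:
- bot.move_to(position, orientation): joint-space move of the TCP to a pose.
- bot.servo_line(position, attitude=None, speed=150, until_force=None): straight line of the TCP; attitude=None keeps the orientation; speed is the mean speed in mm/s. With until_force (N) it stops when the force on the tool has changed by that much, and returns True; else False.
- bot.move_joints(angles): joint-space move.
- bot.move_gripper(opening, grip_force=None): finger opening in mm; grip_force is the grip in N (None keeps the last); returns when the fingers have stopped.
- bot.dwell(seconds).
- bot.ik(position, orientation): joint angles nearest the present ones, or None.
- bot.read_state(): the state.
- bot.read_camera(name): name is "side" or "top" or "wrist"; returns a dict with "image" (420x560x3 uint8, blue, green, red), "depth" (420x560 float32, mm along the optical axis (not along the pixel's ray), 0 where there is no reading), "fovy" (degrees; the focal length in pixels is half the picture's height over the tangent of half this angle, whatever the lens; pixels are square), "cx", "cy" (the principal point, pixels), "eye" and "attitude" of the camera in the world; the wrist camera has in their place "mount" (4x4, takes a point from camera to tool coordinates, whose origin is the TCP and whose axes are the tool frame's). Camera axes: x right, y down, z forward; pixel columns grow to the right and rows downward; lengths in mm; the calibration is good to about 2 mm. A picture is of the moment at which its call begins: read the wrist's pose just before it.
A pose or a line that the arm cannot do raises bot.MotionError and nothing moves.
- bot.finish_job(): hands the job in, once; it reports no verdict.
The state is a dict: "clock": time; "joint_positions": joint angles; "qvel": joint speeds; "effort": joint torques, N m; "ee_pos": TCP position; "tool_rot": TCP orientation; "ft_force": force on the tool from outside, world axes, zero at the start; "moment": the same for the moment, N m; "grip_width": finger opening in mm.
Only numpy, scipy, OpenCV 4.12 (cv2) and the standard library are available. Lean on these libraries where they do the work, as an engineer would, in place of code of your own. Each camera call takes 0.05 s, during which the arm holds its last target.

TASK

Clamp the aluminium part in the green sliding-arm clamp: push the arm down its post, pressing on the yellow mark of its thumb tab, until the pad meets the part and the arm tips up and jams, without ramming it; then turn the black handle clockwise until the part is firmly clamped at roughly 25 N, without overtightening, and let go. Leave the part where it lies and disturb nothing else.

Things in the scene. Friction and masses are not known exactly. Their poses are not given: they have to be found in the camera images.
- jaw (a joint): How far the green clamp arm has been pushed down its vertical steel post, m: 0 at the top, 0.05 at the lowest. About 2 N on the yellow mark slides it down; it stays where it is left. The post is 22 x 16 mm and its top is 177 mm above the table.
- jaw_tilt (a joint): Tilt of the arm, rad: 0 is level (a stop), positive is pad end up. The arm's weight keeps it level until the pad bears on the part; from about 0.03 rad the slot's corners press on the post and the arm binds. The bound arm is springy: it stands at about 0.067 rad with 9 N on the part, 0.077 with 15 N, 0.093 with 26 N, 0.105 with 34 N.
- screw (a joint): Turn of the black handle, rad, 0 at the start, to 3; it grows and tightens clockwise seen from above, 5 mm of pad travel per rad, less in all than the gap under a raised arm. A stiff thread that stays where it is left: the moment on the hand is about 0.14 N m with the pad bearing lightly, 0.22 with 15 N on the part, 0.28 with 26 N, 0.33 with 34 N: mostly 0.6 to 1.3 rad of turn.
- push_mark (a point): The centre of the yellow mark, 26 x 24 mm, on the upper face of the 36 x 32 mm thumb tab beside the arm's head, 44 mm from the post's axis, on the stand's -x side, level with the arm's top. Push straight down here: bound feels stiff; 10 to 13 N is plenty and puts about half of it on the part. At the lowest the post stands 50 mm above it.
- handle (a point): The centre of the handle's black bar on top of the vertical spindle: 46 mm long along its own x, 13 mm thick along y, 26 mm high, 36 mm above the arm's top face at the start, 95 mm from the post's axis. Grip from above across its thickness. As the arm tilts it shifts 1 to 3 mm: the hand should give way, for pressing or pulling on it loads the part too.
- pad_face (a point): The centre of the underside of the black rubber clamp pad (disc, 26 mm across), at the foot of the spindle. It does not turn.
- pad: The same clamp pad as a body; its origin lies on the spindle axis, 45 mm above its underside.
- part: The loose aluminium part to be clamped, 90 x 44 mm and 28 mm high with a foot flange at its -x end, 0.3 kg; origin at the centre of its underside, lying on the stand's dark plate under the pad. Leave it where it lies.
- part_top (a point): The centre of the part's flat top, 28 mm above its underside; the pad comes down here, within 8 mm.
- stand: The fixed dark steel base plate of the clamp, 200 x 240 mm, top 40 mm above the table; origin under its centre on the table; post at y = +47.5 mm, spindle at y = -47.5 mm in its own axes.
- spare: A brass block 50 x 30 x 20 mm lying on the plate beside the post. Bystander.
- caliper: A digital caliper lying on the table, 200 mm long. Bystander.
- ring_gauge: A steel ring, 64 mm across, 18 mm high. Bystander.
- plug_gauge: A small upright steel pin gauge, 70 mm high. Bystander.
- clipboard: A clipboard with a drawing, 220 x 310 mm. Bystander.
- mouse: A round black computer mouse, 60 mm across. Bystander.
- pen_pot: A grey open pot, 90 mm high. Bystander.
Things that resemble listed ones, but are neither listed nor needed, are in the scene too. What is meant by the part is not blue, and is the larger of those in its own colour.

How it is judged (in metres and radians):
On the way, in this order (a step that is already met when the one before it is completed fails the run):
1. the arm has been slid down until the pad bears on the part and the arm has tilted and bound (tilt over 0.03 rad) (contact force between pad and part above 0.8 N and value of joint jaw_tilt above 0.03 rad and value of joint jaw above 0.015 m), for 0.2 s.
2. the handle has been screwed tight: 16 to 36 N on the part (contact force between pad and part between 16 and 36 N), for 0.2 s.
At the end, for the whole second after the job is handed in: The pad presses on the part's top (within 15 mm of its centre) with 16 to 36 N, the arm tilted and bound on its post (over 0.03 rad), the part at rest, flat, within 6 mm of where it lay, and the handle released (all of step 2 and value of joint jaw_tilt above 0.03 rad and distance of part from where it was at the start of the episode below 0.006 m and angle between part's own z axis and vertical below 0.04 rad and horizontal distance between pad_face and part_top below 0.015 m and linear speed of part below 0.01 m/s); the robot touches nothing.
It fails at once if the part is rammed or overtightened: over 60 N from the pad (contact force between pad and part above 60 N).
It fails at once if the arm is rammed onto the part: over 10.5 N from the pad while the hand is at the yellow mark (within 70 mm) and the handle not yet turned past 0.3 rad (contact force between pad and part above 10.5 N and value of joint screw below 0.3 rad and distance between the grasp point and push_mark below 0.07 m).
It fails at once if the part is shifted over 10 mm (distance of part from where it was at the start of the episode above 0.01 m).
It fails at once if a bystander is moved over 15 mm (distance of any of spare, caliper, ring_gauge, plug_gauge, clipboard, mouse, pen_pot from where it was at the start of the episode above 0.015 m).
It also fails if it takes over 61 s, if anything falls off the work surface, if the arm or the gripper's body presses on something with over 40 N, if the wrist force passes 120 N, or if a joint passes its speed limit or range.

## Working session

There is one attempt and no reset: what is moved stays moved. The work goes in short steps, each a Python script; the robot and the scene stay as the last script left them, time stands still between calls to the robot, and variables do not carry over. Pictures are saved under pics/ and viewed, and the job is handed in when it is done.

```bash
ls; mkdir -p pics; python3 - <<'E'
from rig import bot
import cv2
s=bot.read_state(); print(s)
for n in("side","top","wrist"):
    c=bot.read_camera(n); cv2.imwrite(f"pics/{n}0.png",c["image"])
    print(n,{k:v for k,v in c.items() if k not in("image","depth")}, (c["depth"]>0).mean())
E
```

```text
pics
{'clock': 0.0, 'joint_positions': array([ 1.08240064e+00,  3.00491149e-01,  1.52161443e+00, -2.11032263e-05,
        1.32065524e+00, -6.65844077e-02]), 'qvel': array([-4.02425012e-05, -1.41924886e-03, -2.12297947e-04, -7.05818734e-05,
        2.11632586e-03, -2.77445602e-04]), 'effort': array([-1.32112262e-03, -5.43502522e+01, -3.61790407e+01, -1.30052895e-04,
        4.08081862e-03,  3.90271180e-05]), 'ee_pos': array([225.06330314, 501.57805159, 225.39620173]), 'tool_rot': array([-0.59338535,  0.59379971,  0.38389222, -0.38460693]), 'ft_force': array([-0.06328181,  0.27208435, -0.28151342]), 'moment': array([0.0081631, 0.0168064, 0.0390843]), 'grip_width': 85.27558869560674}
side {'fovy': 45.44231263729866, 'cx': 274.0209042176696, 'cy': 208.6672978971324, 'eye': array([ 315.82740426, -874.31016784, 1181.31689496]), 'attitude': array([-0.3456175 ,  0.92613399, -0.14375432,  0.04646587])} 0.9959821428571428
top {'fovy': 50.96534182802763, 'cx': 276.26782482182244, 'cy': 214.033736378311, 'eye': array([ 390.19292324,  -11.28686849, 1477.17126759]), 'attitude': array([-0.03660337,  0.71349591, -0.69790073,  0.0501832 ])} 0.9958928571428571
wrist {'fovy': 58.17742846478134, 'cx': 282.77647932102485, 'cy': 205.07853936870177, 'mount': array([[ 9.99999717e-01, -2.61724439e-04, -7.05843868e-04,
         2.66129632e-02],
       [ 6.01347116e-04, -2.86339092e-01,  9.58128156e-01,
        -1.48336002e+02],
       [-4.52876246e-04, -9.58128309e-01, -2.86338854e-01,
         7.23408493e+01],
       [ 0.00000000e+00,  0.00000000e+00,  0.00000000e+00,
         1.00000000e+00]])} 0.9958418367346938
```

View pics/side0.png

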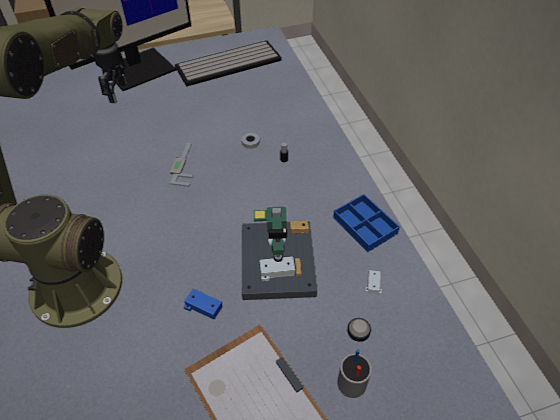

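View pics/top0.png

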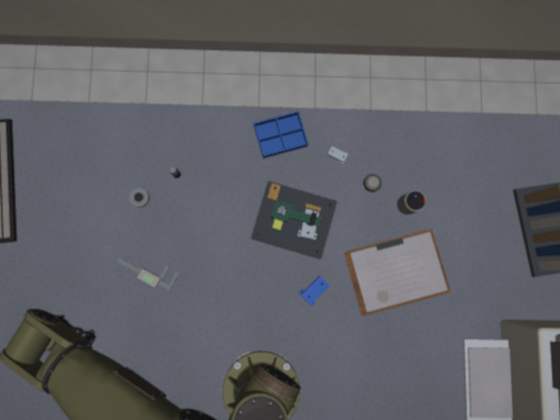

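View pics/wrist0.png

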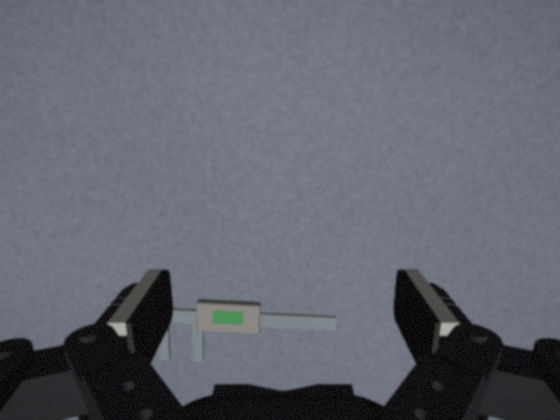

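```bash
cat > h.py <<'E'
import numpy as np, cv2
from scipy.spatial.transform import Rotation as R
def rot(q): return R.from_quat([q[1],q[2],q[3],q[0]]).as_matrix()
def quat(M):
    q=R.from_matrix(M).as_quat(); return np.array([q[3],q[0],q[1],q[2]])
def cam(bot,name):
    s=bot.read_state() if name=="wrist" else None
    c=bot.read_camera(name)
    c["f"]=210/np.tan(np.radians(c["fovy"])/2)
    if name=="wrist":
        T=rot(s["tool_rot"]); m=c["mount"]
        c["Rm"]=T@m[:3,:3]; c["o"]=s["ee_pos"]+T@m[:3,3]
    else:
        c["Rm"]=rot(c["attitude"]); c["o"]=c["eye"]
    return c
def ray(c,u,v):
    d=c["Rm"]@np.array([(u-c["cx"])/c["f"],(v-c["cy"])/c["f"],1.]); return c["o"],d
def onz(c,u,v,z):
    o,d=ray(c,u,v); return o+d*(z-o[2])/d[2]
def dep(c,u,v):
    o,d=ray(c,u,v); return o+d*c["depth"][int(round(v)),int(round(u))]
def cloud(c):
    v,u=np.mgrid[:420,:560]; D=c["depth"]
    P=np.stack([(u-c["cx"])/c["f"]*D,(v-c["cy"])/c["f"]*D,D],-1)
    return P@c["Rm"].T+c["o"]
def tri(c1,p1,c2,p2):
    o1,d1=ray(c1,*p1);o2,d2=ray(c2,*p2)
    A=np.stack([d1,-d2],1); t=np.linalg.lstsq(A,o2-o1,rcond=None)[0]
    a=o1+t[0]*d1;b=o2+t[1]*d2; return (a+b)/2,np.linalg.norm(a-b)
def pixof(c,P):
    q=c["Rm"].T@(np.array(P)-c["o"]); return c["cx"]+c["f"]*q[0]/q[2], c["cy"]+c["f"]*q[1]/q[2]
def down(yaw):
    """tool y down, tool x at world angle yaw"""
    x=np.array([np.cos(yaw),np.sin(yaw),0]);y=np.array([0,0,-1.]);return np.stack([x,y,np.cross(x,y)],1)
def crop(c,u0,v0,u1,v1,k,fn):
    cv2.imwrite(fn,cv2.resize(c["image"][v0:v1,u0:u1],None,fx=k,fy=k,interpolation=cv2.INTER_CUBIC))
E
python3 - <<'E'
from rig import bot
from h import *
s=cam(bot,"side");t=cam(bot,"top")
crop(s,180,190,400,330,3.6,"pics/sidec.png"); crop(t,230,140,360,320,3.3,"pics/topc.png")
for n,c in(("s",s),("t",t)):
    hsv=cv2.cvtColor(c["image"],cv2.COLOR_BGR2HSV)
    m=cv2.inRange(hsv,(24,140,100),(34,255,255))
    k,l,st,ce=cv2.connectedComponentsWithStats(m)
    for i in range(1,k):
        if st[i,4]>15: print(n,st[i],ce[i],dep(c,*ce[i]).round(1))
    if n=="s": ps=max((st[i,4],tuple(ce[i])) for i in range(1,k))[1]
    else: pt=max((st[i,4],tuple(ce[i])) for i in range(1,k))[1]
print(tri(s,ps,t,pt))
E
```

```text
s [255 211   9   7  57] [259.05263158 213.98245614] [521.2 -39.4 166.7]Traceback (most recent call last):
  File "<stdin>", line 12, in <module>
ValueError: max() iterable argument is empty
```

View pics/sidec.png

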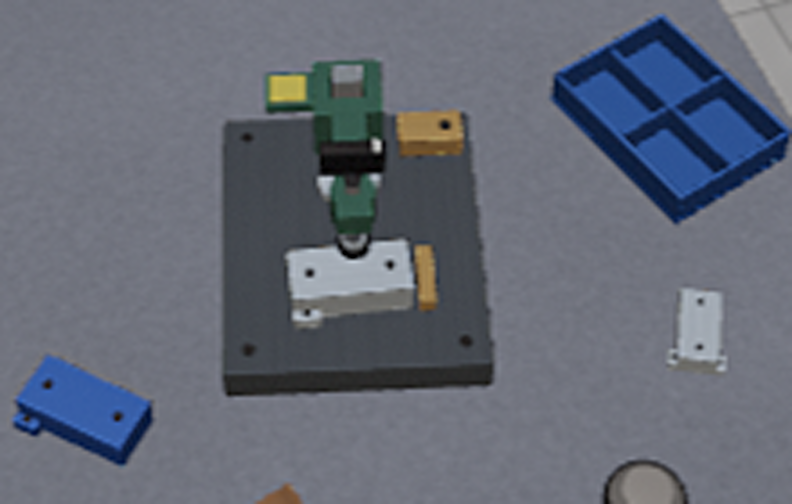

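View pics/topc.png

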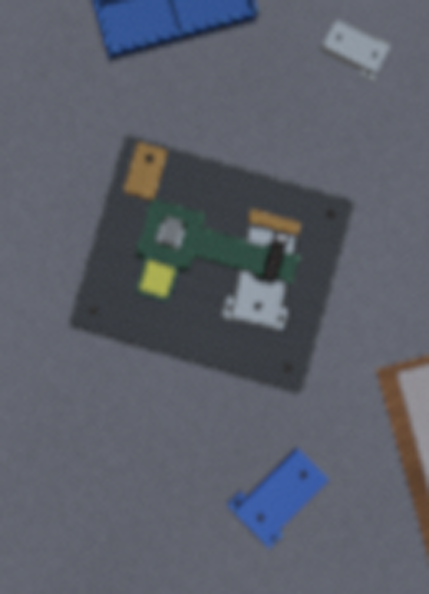

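```bash
python3 - <<'E'
from rig import bot
from h import *
s=bot.read_state(); T=rot(s["tool_rot"]); print(T.round(2))
for yaw in(-0.285+np.pi/2,-0.285-np.pi/2,-0.285-np.pi/2-1.3,-0.285+np.pi/2-1.3):
    for P in([521,-40,200],[520,-135,190]):
        q=bot.ik(P,quat(down(yaw))); print(round(yaw,2),P,None if q is None else np.round(q,2))
side=cam(bot,"side");top=cam(bot,"top")
t=top
hsv=cv2.cvtColor(t["image"],cv2.COLOR_BGR2HSV)
print(hsv[222:228,275:281].tolist()[3])
P=cloud(side); Q=cloud(top)
print("post s",P[200:218,276].round(0)[::3].tolist()); print("top post",Q[205:216:2,282].round(0).tolist())
for z in (165,):print(onz(top,278,225,z), onz(top,313,219,203), onz(top,282,211,177), onz(side,276.5,232,216))
E
```

```text
[[ 0.41 -0.   -0.91]
 [ 0.91 -0.    0.41]
 [-0.   -1.    0.  ]]
1.29 [521, -40, 200] [-0.15  0.26  1.63 -0.    1.25 -1.43]
1.29 [520, -135, 190] [-0.32  0.3   1.6  -0.    1.24 -1.61]
-1.86 [521, -40, 200] [-0.15  0.26  1.63 -0.    1.25  1.71]
-1.86 [520, -135, 190] [-0.32  0.3   1.6  -0.    1.24  1.53]
-3.16 [521, -40, 200] None
-3.16 [520, -135, 190] None
-0.01 [521, -40, 200] [-0.15  0.26  1.63 -0.    1.25 -0.13]
-0.01 [520, -135, 190] [-0.32  0.3   1.6  -0.    1.24 -0.31]
[[31, 136, 175], [31, 135, 174], [31, 135, 174], [31, 135, 174], [31, 135, 174], [31, 134, 168]]
post s [[621.0, 135.0, 2.0], [618.0, 125.0, -1.0], [613.0, 108.0, 5.0], [567.0, -44.0, 175.0], [563.0, -57.0, 179.0], [563.0, -56.0, 165.0]]
top post [[580.0, -52.0, 164.0], [573.0, -51.0, 176.0], [566.0, -51.0, 177.0], [559.0, -51.0, 186.0], [554.0, -52.0, 179.0], [550.0, -52.0, 163.0]]
[519.51730611 -40.71415329 165.        ] [ 535.67040105 -141.54145459  203.        ] [560.46398612 -51.5014815  177.        ] [ 535.63226945 -148.58622868  216.        ]
```

```bash
python3 - <<'E'
from rig import bot
from h import *
bot.move_to([475,-75,400],quat(down(1.285)))
bot.move_gripper(0)
print(bot.read_state()["clock"],bot.read_state()["grip_width"])
c=cam(bot,"wrist"); cv2.imwrite("pics/w1.png",c["image"]); np.save("w1.npy",c,allow_pickle=True)
E
```

```text
3.4417 -0.1708029641448742
```

View pics/w1.png

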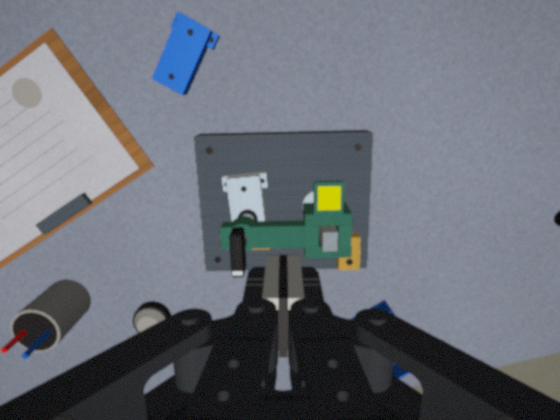

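The wrist view shows the mark at (329,197), the post at (330,239) and the handle bar from about (237,230) to (238,275).

Part candidates:
- Silver part on the plate: side (277,267), wrist (245,200). This is the one meant, because it is silver, the larger of the two silver ones, and under the pad.
- Small silver part: side (374,281). Not it.
- Blue part: side (203,303). Not it.

```bash
python3 - <<'E'
from h import *
c=np.load("w1.npy",allow_pickle=True).item()
crop(c,190,125,380,285,4,"pics/w1c.png")
hsv=cv2.cvtColor(c["image"],cv2.COLOR_BGR2HSV); P=cloud(c)
m=cv2.inRange(hsv,(24,140,100),(34,255,255)); ys,xs=np.nonzero(m)
print("mark px",xs.mean(),ys.mean(),len(xs)); mz=np.median(P[m>0],0);print(P[m>0].mean(0),mz, onz(c,xs.mean(),ys.mean(),mz[2]))
# handle
sub=np.zeros(m.shape,bool); sub[222:282,222:255]=1
for lo in(185,192,200,206):
  k=sub&(P[...,2]>lo)&(P[...,2]<235); 
  if k.sum()<5: continue
  ys,xs=np.nonzero(k); print(lo,k.sum(),P[k].mean(0).round(1),np.percentile(P[k],[2,50,98],axis=0)[:,2].round(1), cv2.minAreaRect(P[k][:,:2].astype(np.float32)))
k=np.zeros_like(sub);k[222:258,312:350]=1;k&=(P[...,2]>172)&(P[...,2]<185)
print("post",P[k].mean(0),cv2.minAreaRect(P[k][:,:2].astype(np.float32)))
k=np.zeros_like(sub);k[120:275,190:380]=1;k&=(abs(P[...,2]-40)<6)
print("plate",cv2.minAreaRect(P[k][:,:2].astype(np.float32)))
E
```

```text
mark px 328.91651542649726 197.56987295825772 551
[521.13499898 -38.30040386 165.33312525] [521.7500989  -38.28143665 163.28621933] [521.7077475  -38.2169135  163.28621933]
185 750 [ 536.5 -139.9  207.9] [189.5 210.6 212.7] ((539.425537109375, -141.8386688232422), (13.257490158081055, 45.72043991088867), 74.64044952392578)
192 713 [ 536.9 -140.2  208.8] [194.  210.7 212.7] ((539.425537109375, -141.8386688232422), (13.257490158081055, 45.72043991088867), 74.64044952392578)
200 648 [ 537.6 -140.6  210.1] [201.6 210.8 212.7] ((539.4174194335938, -141.8733367919922), (13.223827362060547, 45.73476791381836), 74.77053833007812)
206 588 [ 538.3 -141.1  210.8] [207.3 210.9 212.7] ((539.4119262695312, -141.89663696289062), (13.20432186126709, 45.74544906616211), 74.86898040771484)
post [563.54059237 -50.2198972  177.33291283] ((564.6867065429688, -50.16270446777344), (16.06592559814453, 22.79715347290039), 75.55367279052734)
plate ((552.1360473632812, -96.37702941894531), (240.70895385742188, 199.79104614257812), 74.87459564208984)
```

View pics/w1c.png

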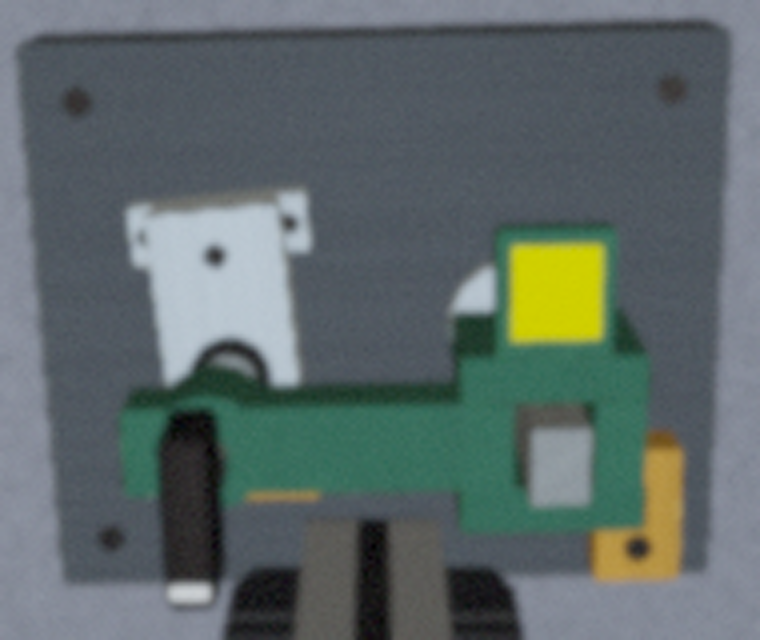

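```bash
python3 - <<'E'
from rig import bot
from h import *
q=quat(down(1.3068)); M=np.array([521.8,-38.4])
bot.move_to([*M,215],q)
print(bot.servo_line([*M,188],speed=60))
bot.dwell(.2); f=lambda:bot.read_state()
b=f(); print(b["clock"],b["ee_pos"],b["ft_force"],b["moment"])
r=bot.servo_line([*M,176],speed=8,until_force=1.0); s=f(); print(r,s["ee_pos"],s["ft_force"]-b["ft_force"])
bot.dwell(.2); s=f(); print(s["clock"],s["ee_pos"],s["ft_force"]-b["ft_force"])
np.save("b.npy",b["ft_force"])
E
```

```text
False
5.0917 [521.9094995  -38.40857151 188.27765071] [-0.3701849  -0.20307421 -0.10916103] [ 0.00848564 -0.05420482  0.02103185]
False [521.81921967 -38.4008168  176.04397652] [ 0.84793508  0.66411909 -0.33192942]
6.9417 [521.80328141 -38.41849108 176.00865511] [ 1.57447199 -0.46741121 -0.76303677]
```

```bash
python3 - <<'E'
from rig import bot
from h import *
for i in range(6):
    s=bot.read_state(); print(s["ft_force"].round(2),s["moment"].round(3)); bot.dwell(.03)
c=cam(bot,"side"); crop(c,210,170,350,290,5,"pics/s2.png")
c=cam(bot,"wrist"); cv2.imwrite("pics/w2.png",c["image"])
E
```

```text
[ 1.2  -0.67 -0.87] [0.002 0.005 0.   ]
[-0.09 -0.94 -0.64] [-0.01  -0.039 -0.089]
[ 0.13  0.62 -0.09] [ 0.     0.082 -0.033]
[0.23 0.21 0.13] [-0.008  0.024 -0.007]
[ 0.13  0.22 -0.52] [-0.045  0.013  0.037]
[-0.01  0.15 -0.54] [-0.041  0.024 -0.025]
```

View pics/s2.png

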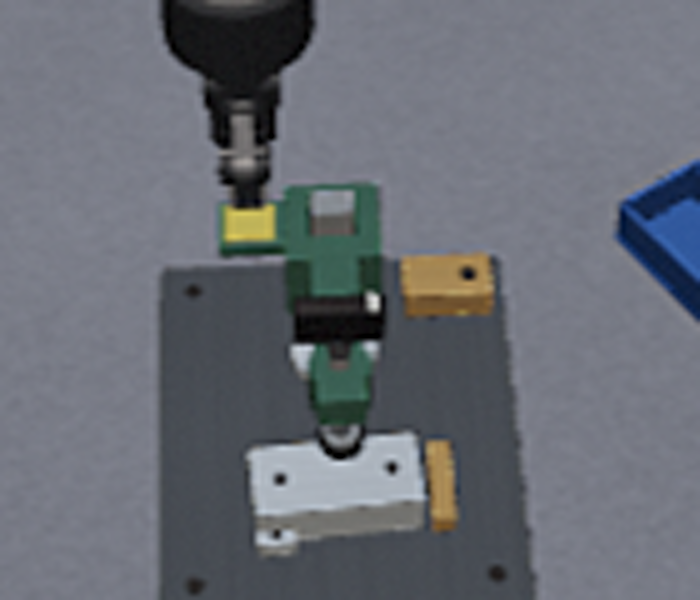

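View pics/w2.png

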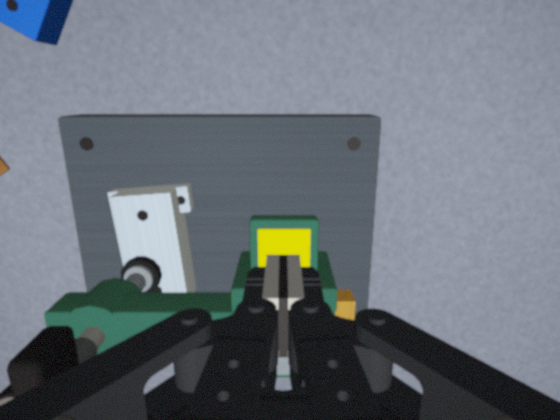

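The side crop shows the fingertip right at the far half of the yellow mark, with the jaw still high. I'll keep going down.

```bash
python3 - <<'E'
from rig import bot
from h import *
M=np.array([521.8,-38.4]); b=np.load("b.npy")
z=176
while z>136:
    z-=4
    r=bot.servo_line([*M,z],speed=16,until_force=5)
    s=bot.read_state(); fz=s["ft_force"]-b; print(z,r,s["ee_pos"].round(1),fz.round(2))
    if r or fz[2]>5.5: break
bot.dwell(.15)
F=[]
for i in range(5):
    s=bot.read_state(); F.append(s["ft_force"]); bot.dwell(.02)
print(s["clock"],s["ee_pos"],np.mean(F,0)-b)
c=cam(bot,"side"); crop(c,210,170,350,290,5,"pics/s3.png")
E
```

```text
172 False [521.8 -38.4 171.9] [-0.   -0.33 -0.32]
168 False [521.7 -38.4 167.9] [0.65 0.49 0.37]
164 False [521.8 -38.4 163.9] [ 1.1  -0.22  0.54]
160 False [521.8 -38.4 159.9] [ 0.02  0.32 -0.33]
156 False [521.8 -38.4 155.9] [0.1  0.46 0.01]
152 False [521.8 -38.4 151.9] [0.14 1.08 0.92]
148 False [521.8 -38.4 147.8] [-0.24  0.98  1.32]
144 False [521.7 -38.4 143.8] [0.19 0.33 0.22]
140 False [521.8 -38.4 139.8] [ 0.48  0.16 -0.66]
136 False [521.7 -38.4 135.8] [-0.24  0.56  0.83]
11.4583 [521.7862361  -38.39184993 135.96528123] [ 0.33985293  0.04339954 -0.0203871 ]
```

View pics/s3.png

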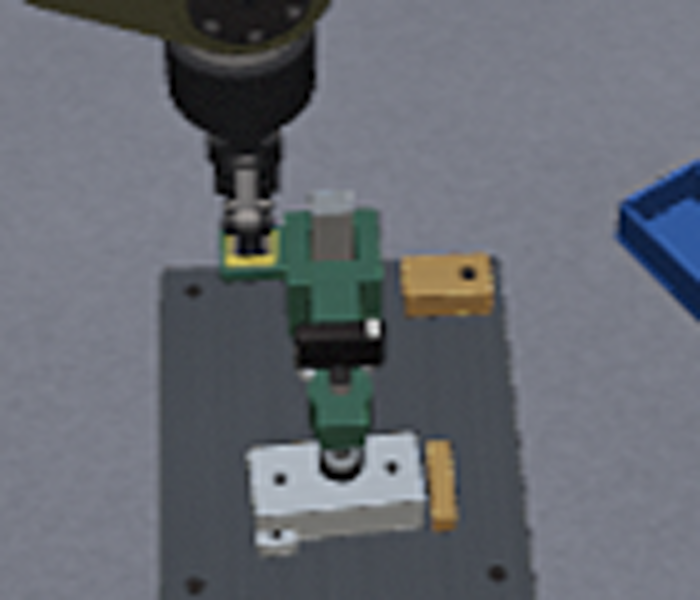

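```bash
python3 - <<'E'
from rig import bot
from h import *
print(bot.tip_reach)
c=cam(bot,"side"); P=cloud(c)
for v in range(205,262,2): print(v,P[v,274:280:2].round(0).tolist(), P[v,256:264:3].round(0).tolist() if v<232 else "")
E
```

```text
19.0
205 [[610.0, 120.0, -2.0], [615.0, 114.0, 3.0], [623.0, 118.0, -4.0]] [[506.0, -75.0, 247.0], [513.0, -77.0, 246.0], [520.0, -79.0, 246.0]]
207 [[607.0, 109.0, 2.0], [612.0, 106.0, 4.0], [620.0, 109.0, -2.0]] [[511.0, -52.0, 212.0], [511.0, -82.0, 245.0], [526.0, -56.0, 211.0]]
209 [[561.0, -44.0, 178.0], [566.0, -48.0, 181.0], [572.0, -47.0, 177.0]] [[512.0, -48.0, 200.0], [510.0, -86.0, 242.0], [528.0, -48.0, 194.0]]
211 [[559.0, -52.0, 180.0], [565.0, -51.0, 176.0], [569.0, -54.0, 178.0]] [[504.0, -78.0, 227.0], [510.0, -86.0, 234.0], [518.0, -83.0, 228.0]]
213 [[558.0, -55.0, 174.0], [563.0, -56.0, 175.0], [568.0, -58.0, 175.0]] [[501.0, -92.0, 237.0], [508.0, -94.0, 236.0], [515.0, -97.0, 238.0]]
215 [[558.0, -54.0, 165.0], [564.0, -54.0, 164.0], [568.0, -58.0, 167.0]] [[500.0, -95.0, 233.0], [507.0, -95.0, 231.0], [514.0, -98.0, 232.0]]
217 [[557.0, -57.0, 161.0], [563.0, -56.0, 158.0], [568.0, -57.0, 157.0]] [[512.0, -41.0, 159.0], [517.0, -52.0, 170.0], [526.0, -51.0, 166.0]]
219 [[558.0, -55.0, 150.0], [563.0, -55.0, 148.0], [568.0, -57.0, 149.0]] [[513.0, -34.0, 143.0]
[... 1354 characters left out ...]
] 
245 [[534.0, -132.0, 142.0], [535.0, -145.0, 159.0], [539.0, -148.0, 160.0]] 
247 [[531.0, -138.0, 143.0], [538.0, -136.0, 137.0], [541.0, -144.0, 146.0]] 
249 [[529.0, -146.0, 145.0], [535.0, -143.0, 139.0], [540.0, -146.0, 140.0]] 
251 [[528.0, -149.0, 141.0], [533.0, -151.0, 142.0], [538.0, -153.0, 142.0]] 
253 [[526.0, -155.0, 141.0], [531.0, -157.0, 142.0], [536.0, -158.0, 141.0]] 
255 [[525.0, -160.0, 140.0], [530.0, -161.0, 139.0], [534.0, -165.0, 142.0]] 
257 [[524.0, -162.0, 134.0], [529.0, -162.0, 132.0], [534.0, -164.0, 131.0]] 
259 [[525.0, -159.0, 121.0], [529.0, -161.0, 122.0], [534.0, -164.0, 123.0]] 
261 [[531.0, -137.0, 80.0], [536.0, -139.0, 80.0], [539.0, -148.0, 90.0]]
```

```bash
python3 - <<'E'
from rig import bot
from h import *
c=cam(bot,"wrist"); s=bot.read_state(); T=rot(s["tool_rot"]); print(s["ee_pos"],T.round(3).tolist(),s["grip_width"])
for d in(-40,0,19): print(d,pixof(c,s["ee_pos"]+T@[0,d,0]))
cv2.imwrite("pics/w3.png",c["image"])
P=cloud(c); 
for v in range(190,345,8): print(v,P[v,[240,256,270,283,296,310]].round(0).tolist())
side=cam(bot,"side")
for d in(-40,0,19): print(d,pixof(side,s["ee_pos"]+T@[0,d,0]))
E
```

```text
[521.7911998  -38.4006676  135.99116302] [[0.261, -0.0, -0.965], [0.965, -0.0, 0.261], [-0.0, -1.0, 0.0]] 0.10713635518510141
-40 (np.float64(283.2060328963425), np.float64(321.195018259394))
0 (np.float64(283.1635476075459), np.float64(267.3241601186635))
19 (np.float64(283.1496685186861), np.float64(249.7256348816121))
190 [[505.0, -63.0, 41.0], [508.0, -53.0, 40.0], [510.0, -44.0, 40.0], [512.0, -36.0, 40.0], [514.0, -27.0, 42.0], [517.0, -19.0, 40.0]]
198 [[510.0, -65.0, 40.0], [513.0, -55.0, 40.0], [515.0, -46.0, 40.0], [517.0, -37.0, 42.0], [519.0, -29.0, 41.0], [522.0, -20.0, 40.0]]
206 [[515.0, -67.0, 42.0], [518.0, -56.0, 41.0], [520.0, -47.0, 41.0], [523.0, -39.0, 42.0], [525.0, -30.0, 40.0], [527.0, -21.0, 42.0]]
214 [[521.0, -69.0, 40.0], [524.0, -58.0, 40.0], [526.0, -49.0, 40.0], [529.0, -40.0, 40.0], [531.0, -32.0, 39.0], [533.0, -23.0, 41.0]]
222 [[526.0, -70.0, 41.0], [529.0, -59.0, 41.0], [531.0, -50.0, 41.0], [534.0, -42.0, 41.0], [536.0, -33.0, 41.0], [539.0, -24.0, 39.0]]
230 [[532.0, -72.0, 41.0], [503.0, -45.0, 135.0], [504.0, -39.0, 134.0], [506.0, -34.0, 135.
[... 1550 characters left out ...]
[518.0, -38.0, 180.0], [512.0, -32.0, 192.0], [513.0, -28.0, 192.0]]
326 [[508.0, -47.0, 195.0], [509.0, -43.0, 195.0], [509.0, -39.0, 196.0], [522.0, -38.0, 179.0], [512.0, -32.0, 196.0], [513.0, -28.0, 195.0]]
334 [[508.0, -46.0, 199.0], [509.0, -42.0, 199.0], [510.0, -39.0, 199.0], [524.0, -39.0, 179.0], [512.0, -32.0, 198.0], [513.0, -29.0, 198.0]]
342 [[503.0, -44.0, 209.0], [504.0, -40.0, 209.0], [511.0, -39.0, 200.0], [527.0, -40.0, 179.0], [511.0, -32.0, 203.0], [507.0, -28.0, 209.0]]
-40 (np.float64(259.05002276623946), np.float64(211.36948456023842))
0 (np.float64(259.5818608226351), np.float64(220.99730412213788))
19 (np.float64(259.82623650185445), np.float64(225.42121647016603))
```

View pics/w3.png

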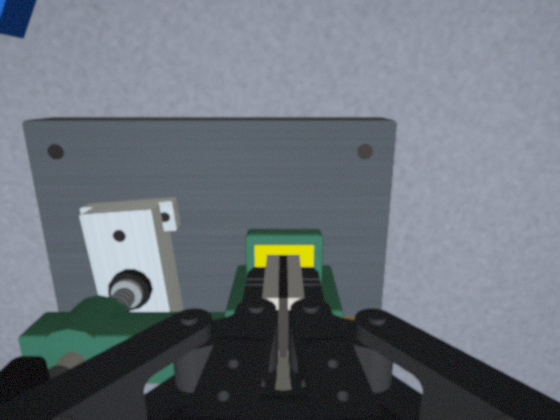

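```bash
python3 - <<'E'
from rig import bot
from h import *
c=cam(bot,"wrist"); m=c["mount"]
for p in([0,19,11],[0,0,11],[0,-6,11],[0,-13,11],[42,6,11],[42,-13,11],[-42,6,11]):
    q=np.linalg.inv(m)@np.array(p+[1.]); print(p,c["cx"]+c["f"]*q[0]/q[2],c["cy"]+c["f"]*q[1]/q[2])
P=cloud(c); Q=(P-bot.read_state()["ee_pos"])@rot(bot.read_state()["tool_rot"])
for v in range(250,300,4): print(v,Q[v,[276,283,292]].round(0).tolist())
E
```

```text
[0, 19, 11] 283.1557108066012 228.15685251916867
[0, 0, 11] 283.1686089801007 243.6436843316361
[0, -6, 11] 283.1733158909329 249.29527030356152
[0, -13, 11] 283.17927186805434 256.44660967440524
[42, 6, 11] 379.0129844879242 238.36844769108848
[42, -13, 11] 390.8822176141922 256.43214205365206
[-42, 6, 11] 187.35326323309386 238.40131555386978
250 [[-3.0, -6.0, 11.0], [-0.0, -7.0, 11.0], [4.0, -6.0, 11.0]]
254 [[-3.0, -6.0, 9.0], [-0.0, -6.0, 9.0], [4.0, -7.0, 9.0]]
258 [[-3.0, -13.0, 10.0], [-0.0, -14.0, 11.0], [3.0, -13.0, 10.0]]
262 [[-3.0, -17.0, 11.0], [-0.0, -17.0, 11.0], [3.0, -16.0, 10.0]]
266 [[-3.0, -22.0, 11.0], [-0.0, -19.0, 10.0], [3.0, -21.0, 11.0]]
270 [[-3.0, -23.0, 10.0], [-0.0, -24.0, 11.0], [3.0, -23.0, 10.0]]
274 [[-3.0, -27.0, 11.0], [-0.0, -27.0, 11.0], [3.0, -27.0, 10.0]]
278 [[-3.0, -29.0, 10.0], [-0.0, -30.0, 11.0], [3.0, -30.0, 10.0]]
282 [[-2.0, -32.0, 10.0], [-0.0, -33.0, 11.0], [3.0, -32.0, 10.0]]
286 [[-2.0, -35.0, 10.0], [-0.0, -36.0, 10.0], [3.0, -35.0, 10.0]]
290 [[-2.0, -37.0, 10.0], [-0.0, -37.0, 10.0], [3.0, -39.0, 11.0]]
294 [[-2.0, -41.0, 11.0], [-0.0, -41.0, 11.0], [3.0, -40.0, 10.0]]
298 [[-2.0, -42.0, 10.0], [-0.0, -44.0, 11.0], [3.0, -43.0, 11.0]]
```

```bash
cat >> h.py <<'E'
def markz(bot,c=None):
    c=c or cam(bot,"wrist"); hsv=cv2.cvtColor(c["image"],cv2.COLOR_BGR2HSV); P=cloud(c)
    m=cv2.erode(cv2.inRange(hsv,(24,140,80),(34,255,255)),np.ones((3,3))); return np.median(P[m>0],0),(m>0).sum()
def ft(bot,n=6):
    F=[]
    for i in range(n):
        s=bot.read_state(); F.append(np.r_[s["ft_force"],s["moment"]]); bot.dwell(.02)
    return np.mean(F,0)
E
python3 - <<'E'
from rig import bot
from h import *
M=np.array([521.8,-38.4]); b=np.load("b.npy")
z=136
print(markz(bot))
for i in range(3):
    z-=1.5
    r=bot.servo_line([*M,z],speed=15,until_force=4)
    s=bot.read_state(); print(z,r,s["ee_pos"][2].round(1),(s["ft_force"]-b).round(2)[2],(ft(bot,4)[:3]-b).round(2),markz(bot))
    if r: break
print(bot.read_state()["clock"])
E
```

```text
(array([512.44554502, -34.69184858, 142.23736102]), np.int64(731))
134.5 False 134.5 0.28 [0.45 0.32 0.4 ] (array([512.43697888, -34.69420386, 141.0156455 ]), np.int64(733))
133.0 False 132.9 0.67 [0.62 0.28 0.74] (array([512.31787902, -34.56854536, 139.424355  ]), np.int64(733))
131.5 False 131.5 1.69 [0.91 1.17 1.98] (array([512.41728174, -34.53211094, 138.04415764]), np.int64(733))
12.875
```

```bash
python3 - <<'E'
from rig import bot
from h import *
M=np.array([521.8,-38.4]); b=np.load("b.npy")
z=131.5
for i in range(12):
    z-=0.7
    r=bot.servo_line([*M,z],speed=10,until_force=4)
    s=bot.read_state(); f=(ft(bot,3)[:3]-b)
    print(z.__round__(1),r,s["ee_pos"][2].round(1),(s["ft_force"]-b).round(2)[2],f.round(2),markz(bot)[0].round(1))
    if f[2]>7.5 or z<122.5: break
print(bot.read_state()["clock"])
c=cam(bot,"side"); crop(c,210,170,350,290,5,"pics/s4.png")
E
```

```text
130.8 False 130.9 5.09 [-0.47  3.34  4.83] [512.4 -34.5 137.5]
130.1 False 130.3 5.65 [-0.29  4.46  5.52] [512.5 -34.1 136.9]
129.4 False 129.6 6.13 [-0.26  5.27  6.32] [512.6 -33.6 136.3]
128.7 False 129.0 6.97 [-0.54  5.59  6.77] [512.6 -33.  135.7]
128.0 False 128.4 7.34 [-0.76  6.59  7.17] [512.6 -32.6 135. ]
127.3 False 127.7 9.41 [-1.16  7.44  8.72] [512.7 -32.2 134.5]
14.975
```

View pics/s4.png

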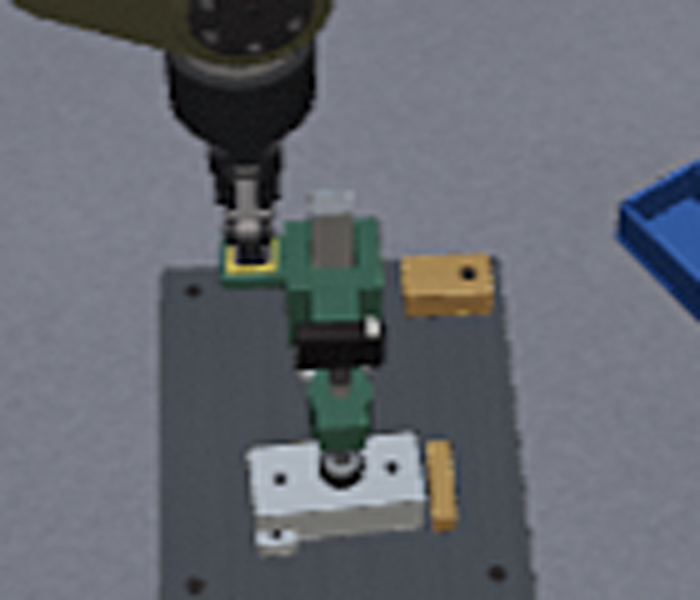

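```bash
python3 - <<'E'
from rig import bot
from h import *
b=np.load("b.npy"); u=np.array([0.261,0.965])
M=np.array([521.8,-38.4]); z=127.3
for k,dz in((.8,0),(1.2,0),(.2,-.5),(.2,-.5),(.2,-.5),(.2,-.5)):
    M=M+u*k; z+=dz
    r=bot.servo_line([*M,z],speed=8)
    f=ft(bot,4)[:3]-b; print(z.__round__(1),f.round(2),markz(bot)[0].round(1),bot.read_state()["ee_pos"].round(1))
    if f[2]>10.3: break
np.save("M.npy",np.r_[M,z]);print(bot.read_state()["clock"])
E
```

```text
127.3 [-2.3   3.14  8.31] [512.6 -32.9 134.4] [522.  -37.5 127.7]
127.3 [-2.37 -0.72  6.6 ] [512.6 -33.8 134.2] [522.2 -36.9 127.5]
126.8 [-3.59 -0.91  8.41] [512.6 -33.8 133.9] [522.3 -36.7 127.1]
126.3 [-4.85 -1.62 10.34] [512.6 -33.8 133.6] [522.3 -36.6 126.7]
16.5417
```

```bash
cat >> h.py <<'E'
def tilt(bot):
    """slope of green upper face along stand -y, side camera"""
    c=cam(bot,"side"); P=cloud(c); hsv=cv2.cvtColor(c["image"],cv2.COLOR_BGR2HSV)
    m=cv2.inRange(hsv,(60,70,20),(95,255,255))>0
    m[:, :262]=0
    m&=(P[...,2]>125)&(P[...,2]<175)
    Q=P[m]; a=(Q[:,:2]-[564.7,-50.2])@np.array([-.261,-.965]); X=np.c_[a,np.ones(len(a))]; w=np.ones(len(a),bool)
    for i in range(8):
        k=np.linalg.lstsq(X[w],Q[w,2],rcond=None)[0]; r=Q[:,2]-X@k; w=abs(r)<max(2.5,10-2*i)
    return k,w.sum(),len(w),a[w].min(),a[w].max()
E
python3 - <<'E'
from rig import bot
from h import *
for i in range(3): print(tilt(bot))
E
```

```text
(array([4.87826296e-02, 1.33158068e+02]), np.int64(272), 404, np.float64(-27.37209848445691), np.float64(118.13600360700853))
(array([5.06813220e-02, 1.33345937e+02]), np.int64(267), 397, np.float64(-27.57055579993082), np.float64(117.58065791877601))
(array([4.59599909e-02, 1.33559370e+02]), np.int64(273), 397, np.float64(-27.26822752466176), np.float64(117.12198209107706))
```

```bash
python3 - <<'E'
from rig import bot
from h import *
b=np.load("b.npy"); M=np.load("M.npy")
M+=[-.3,0,-.4]; bot.servo_line(list(M),speed=8); bot.dwell(.2); print(ft(bot,5)[:3]-b)
bot.servo_line([M[0],M[1],M[2]+3],speed=15); bot.servo_line([M[0]-4,M[1],M[2]+80],speed=120)
bot.dwell(.2); print(tilt(bot),tilt(bot)[0],markz(bot),bot.read_state()["clock"])
c=cam(bot,"wrist"); cv2.imwrite("pics/w5.png",c["image"]); np.save("w5.npy",c,allow_pickle=True)
E
```

```text
[-3.67244942 -1.04939887 11.52126017]
(array([4.85731704e-02, 1.33453925e+02]), np.int64(254), 403, np.float64(-27.126697621527647), np.float64(118.50754839973231)) [4.98422346e-02 1.33180180e+02] (array([521.80061266, -37.05480544, 133.60496689]), np.int64(1429)) 18.7167
```

View pics/w5.png

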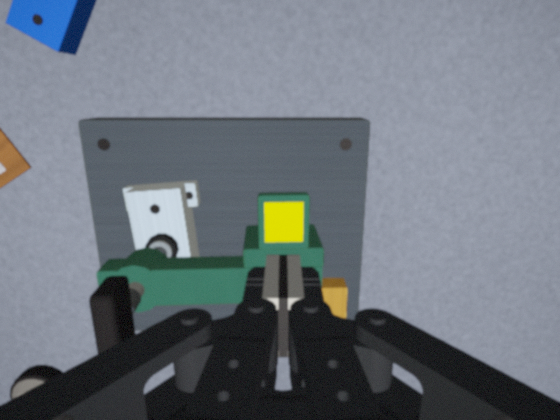

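```bash
python3 - <<'E'
from rig import bot
from h import *
q=quat(down(1.3068))
bot.move_to([478,-125,350],q); bot.move_gripper(45,30); bot.dwell(.15)
c=cam(bot,"wrist"); cv2.imwrite("pics/w6.png",c["image"]); P=cloud(c)
k=(abs(P[...,0]-535)<35)&(abs(P[...,1]+142)<25)&(P[...,2]>165)&(P[...,2]<200)
k&=((P[...,:2]-[564.7,-50.2])@np.array([-.261,-.965])>70)
print(k.sum(),np.percentile(P[k],[2,50,98],axis=0).round(1).tolist(),cv2.minAreaRect(P[k][:,:2].astype(np.float32)))
for dz in(3,6):
    kk=k&(P[...,2]>np.percentile(P[k][:,2],90)-dz); print(kk.sum(),P[kk].mean(0),cv2.minAreaRect(P[kk][:,:2].astype(np.float32)))
print(bot.read_state()["clock"],bot.read_state()["grip_width"])
E
```

```text
790 [[517.9, -147.7, 166.4], [536.3, -137.5, 186.2], [560.6, -128.1, 188.1]] ((539.9817504882812, -138.65936279296875), (13.71006965637207, 45.35662841796875), 75.29839324951172)
618 [ 539.66927145 -138.06011862  186.48595394] ((540.4228515625, -138.16665649414062), (12.750814437866211, 44.6846809387207), 74.74835968017578)
700 [ 539.1551565  -137.94068382  186.15129559] ((540.1202392578125, -138.04931640625), (12.83935546875, 45.32969284057617), 74.74254608154297)
20.2 44.7853079126868
```

View pics/w6.png

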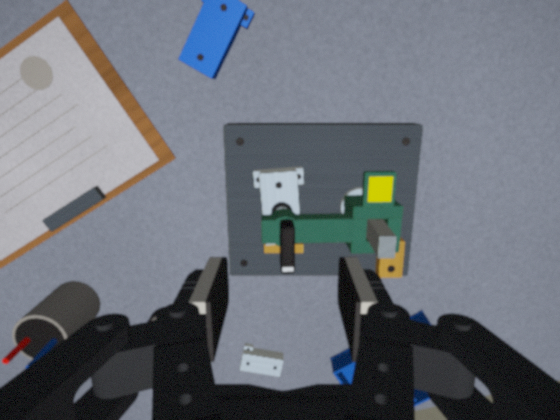

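```bash
python3 - <<'E'
from rig import bot
from h import *
q=quat(down(1.3046)); H=np.array([540.1,-138.4])
bot.move_to([*H,225],q); 
bot.servo_line([*H,195],speed=80); bot.dwell(.25); b=ft(bot,8); print("base",b.round(3)); np.save("b2.npy",b)
r=bot.servo_line([*H,160],speed=40,until_force=4); print(r,bot.read_state()["ee_pos"],(ft(bot,5)-b).round(2),bot.read_state()["clock"])
c=cam(bot,"side"); crop(c,210,150,350,280,5,"pics/s7.png")
c=cam(bot,"wrist"); cv2.imwrite("pics/w7.png",c["image"])
E
```

```text
base [-0.127 -0.1    0.142 -0.003 -0.017  0.009]
False [ 540.22621252 -138.43367658  160.28266798] [ 0.27 -0.33 -0.28  0.04  0.02 -0.03] 22.8333
```

View pics/s7.png

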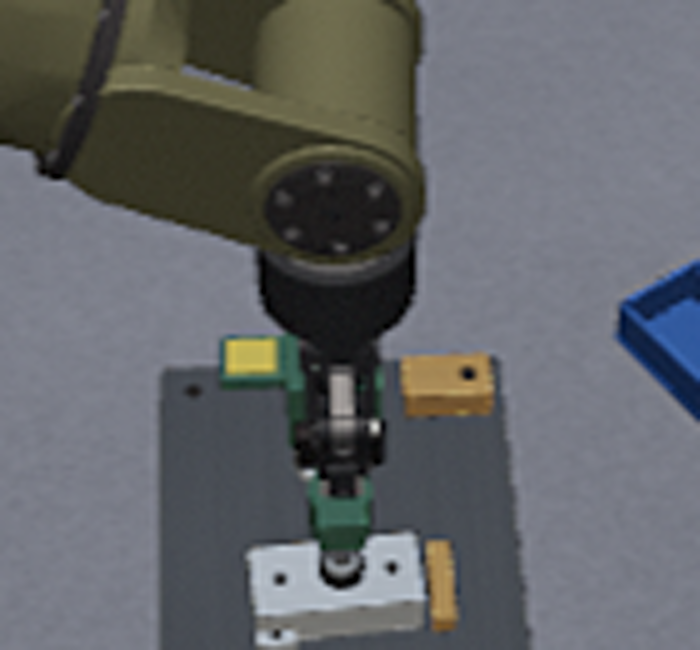

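View pics/w7.png

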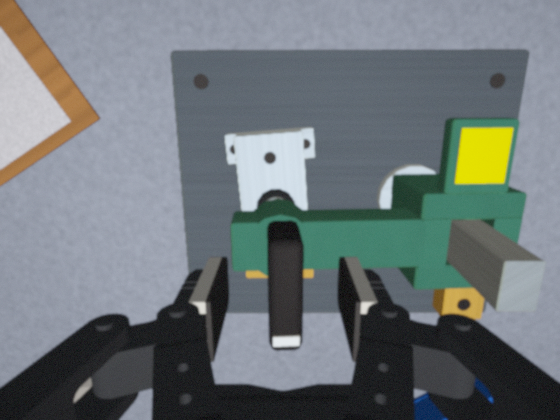

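```bash
python3 - <<'E'
from rig import bot
from h import *
b=np.load("b2.npy")
r=bot.servo_line([540.1,-138.4,153],speed=15,until_force=3); print(r,(ft(bot,4)-b).round(2))
c=cam(bot,"wrist"); P=cloud(c); Q=(P-bot.read_state()["ee_pos"])@rot(bot.read_state()["tool_rot"])
print("bar centre tool x:",[ (v,Q[v,270:305][(abs(Q[v,270:305,0])<12)&(Q[v,270:305,1]<-20)&(Q[v,270:305,1]>-40)][:,0].mean().round(2)) for v in range(230,330,20)])
bot.move_gripper(20,60); print(bot.read_state()["grip_width"],(ft(bot,4)-b).round(2))
bot.move_gripper(0,60); bot.dwell(.2); print(bot.read_state()["grip_width"],(ft(bot,6)-b).round(2),tilt(bot)[0],bot.read_state()["clock"])
c=cam(bot,"wrist"); cv2.imwrite("pics/w8.png",c["image"])
E
```

```text
False [ 0.48 -0.11  0.19 -0.02  0.01 -0.  ]
bar centre tool x: [(230, np.float64(nan)), (250, np.float64(1.13)), (270, np.float64(1.14)), (290, np.float64(1.16)), (310, np.float64(1.18))]
19.915443666350903 [ 0.29  0.21  0.38  0.01  0.02 -0.03]
12.051487063036353 [-1.62 -2.05  2.28 -1.28  0.54  0.05] [5.03270001e-02 1.33268701e+02] 24.6667<stdin>:6: RuntimeWarning: Mean of empty slice.
  ret = ret.dtype.type(ret / rcount)
```

View pics/w8.png

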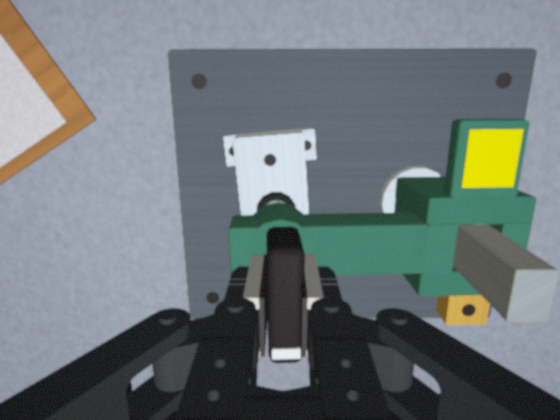

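```bash
cat >> h.py <<'E'
def pose(G,yaw,phi,L=20.):
    """tool pose: top leans phi toward stand +y; G = point L behind TCP"""
    ax=np.array([.965,-.261,0]); M=R.from_rotvec(-phi*ax).as_matrix()@down(yaw)
    return np.array(G)+M@np.array([0,L,0]), M
SX=np.array([.965,-.261,0]); SY=np.array([.261,.965,0])
def sf(w,M=None):
    """wrench -> stand axes"""
    S=np.array([SX,SY,[0,0,1.]]); return np.r_[S@w[:3],S@w[3:]]
E
python3 - <<'E'
from rig import bot
from h import *
b=np.load("b2.npy"); G=np.array([540.3,-137.9,173.]); 
bot.move_gripper(24,40)
for phi in(.05,):
    p,M=pose(G,1.3046,phi); bot.servo_line(list(p),quat(M),speed=20); bot.dwell(.15)
b=ft(bot,8); np.save("b3.npy",b); print(b.round(2), tilt(bot)[0])
bot.move_gripper(0,40); bot.dwell(.15); w=ft(bot,6)-b
print(bot.read_state()["grip_width"],sf(w).round(2),tilt(bot)[0],bot.read_state()["clock"])
for phi in(.06,):
    p,M=pose(G,1.3046,phi); bot.servo_line(list(p),quat(M),speed=10); bot.dwell(.1)
    print(phi,sf(ft(bot,6)-b).round(2),tilt(bot)[0])
E
```

```text
[ 0.52 -0.09  0.11  0.03  0.01 -0.  ] [5.37631736e-02 1.32796708e+02]
12.491062962040335 [-1.13 -1.81  1.66 -0.28  0.13  0.07] [5.21028628e-02 1.32674744e+02] 26.1167
0.06 [-1.28  0.56  4.03  0.4   0.16  0.05] [5.45509266e-02 1.33316569e+02]
```

```bash
cat > turn.py <<'E'
from rig import bot
from h import *
import sys,json,os
b=np.load("b3.npy")
st=json.load(open("st.json")) if os.path.exists("st.json") else dict(G=[540.3,-137.9,173.],yaw=1.3046,phi=.055)
G=np.array(st["G"]);yaw=st["yaw"];phi=st["phi"]
def go(sp=10):
    p,M=pose(G,yaw,phi); bot.servo_line(list(p),quat(M),speed=sp)
def corr(w):
    global G,phi
    G=G+SX*np.clip(.08*w[0],-.4,.4)+SY*np.clip(.1*w[1],-.4,.4)+np.array([0,0,1])*np.clip(.08*w[2],-.4,.4)
    phi=phi+np.clip(-.008*w[3],-.006,.006)
n=int(sys.argv[1]); dy=float(sys.argv[2])
for i in range(n):
    yaw-=dy
    go(); w=sf(ft(bot,4)-b)
    m0=w[5]
    for _ in range(2):
        corr(w); go(); w=sf(ft(bot,4)-b)
    print(f"yaw {1.3046-yaw:.2f} phi {phi:.3f} G {np.round(G,1)} w {w.round(2)} mz0 {m0:.3f} tilt {tilt(bot)[0][0]:.3f} t {bot.read_state()['clock']:.1f}")
    json.dump(dict(G=list(G),yaw=yaw,phi=phi),open("st.json","w"))
    if w[5]>float(sys.argv[3]): print("stop");break
E
python3 turn.py 2 0.0 1; python3 turn.py 2 .1 .25
```

```text
yaw 0.00 phi 0.054 G [ 540.2 -137.9  173.4] w [ 0.64 -0.06 -1.35  0.03 -0.24  0.06] mz0 0.073 tilt 0.049 t 27.6
yaw 0.00 phi 0.053 G [ 540.1 -137.9  173.1] w [-0.26 -0.01 -0.52  0.05 -0.06  0.03] mz0 0.015 tilt 0.054 t 28.6
yaw 0.10 phi 0.052 G [ 540.2 -137.8  173.1] w [-0.04 -0.7   0.2  -0.11 -0.12 -0.04] mz0 -0.156 tilt 0.053 t 29.6
yaw 0.20 phi 0.054 G [ 540.2 -137.7  173.1] w [-0.55  0.91  0.17  0.02 -0.07 -0.06] mz0 -0.165 tilt 0.067 t 30.6
```

```bash
python3 turn.py 3 .1 .25; python3 - <<'E'
from rig import bot
from h import *
c=cam(bot,"wrist"); cv2.imwrite("pics/w9.png",c["image"])
E
```

```text
yaw 0.30 phi 0.054 G [ 540.2 -137.6  173.1] w [ 0.06  0.06  0.52 -0.14 -0.1  -0.03] mz0 -0.142 tilt 0.076 t 31.6
yaw 0.40 phi 0.056 G [ 540.2 -137.4  173.1] w [ 0.03  0.08 -0.22 -0.21 -0.15 -0.05] mz0 -0.142 tilt 0.067 t 32.6
yaw 0.50 phi 0.058 G [ 540.3 -137.3  173. ] w [-1.18  1.19  0.09 -0.09 -0.06 -0.03] mz0 -0.113 tilt 0.079 t 33.6
```

View pics/w9.png

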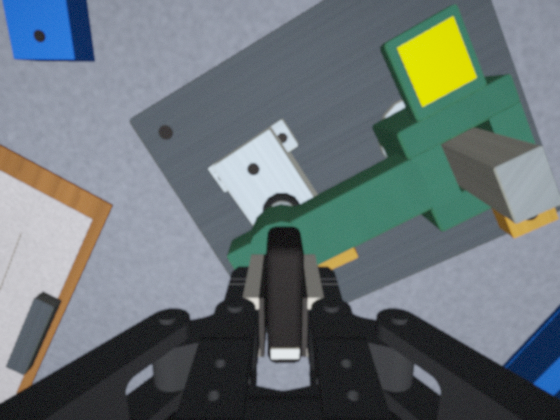

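```bash
cat >> h.py <<'E'
def tiltw(c,u=slice(0,560),lo=125,hi=180):
    P=cloud(c); hsv=cv2.cvtColor(c["image"],cv2.COLOR_BGR2HSV)
    m=cv2.inRange(hsv,(60,70,20),(95,255,255))>0
    P0=P-np.array([564.7,-50.2,0]); a=P0[...,:2]@np.array([-.261,-.965]); x=P0[...,:2]@np.array([.965,-.261])
    m&=(P[...,2]>lo)&(P[...,2]<hi)&(a>-30)&(a<122)&(abs(x)<24)
    Q=P[m]; a=a[m]; X=np.c_[a,np.ones(len(a))]; w=np.ones(len(a),bool)
    for i in range(8):
        k=np.linalg.lstsq(X[w],Q[w,2],rcond=None)[0]; r=Q[:,2]-X@k; w=abs(r)<max(2.0,10-2*i)
    return k,w.sum(),len(w),a[w].min(),a[w].max()
E
python3 - <<'E'
from rig import bot
from h import *
for f in("w1","w5"): print(f,tiltw(np.load(f+".npy",allow_pickle=True).item()))
for i in range(2): print(tiltw(cam(bot,"wrist")))
print(np.mean([tilt(bot)[0][0] for i in range(4)]),bot.read_state()["clock"])
E
```

```text
w1 (array([-3.01411259e-03,  1.62564000e+02]), np.int64(2857), 3368, np.float64(-25.725995957609573), np.float64(118.6031702594118))
w5 (array([5.10073954e-02, 1.32914288e+02]), np.int64(5115), 6096, np.float64(-27.224953202546317), np.float64(116.62416968005607))
(array([7.20370618e-02, 1.33170449e+02]), np.int64(15012), 16758, np.float64(-27.647262896001614), np.float64(116.28103933946609))
(array([7.16324498e-02, 1.33179567e+02]), np.int64(15026), 16768, np.float64(-27.68242525703131), np.float64(116.13381291530324))
0.07895095889819892 33.9667
```

```bash
sed -i 's/    yaw-=dy\n//; s/tilt(bot)\[0\]\[0\]/tiltw(cam(bot,"wrist"))[0][0]/' turn.py
python3 - <<'E'
s=open('turn.py').read()
s=s.replace("    yaw-=dy\n    go(); w=sf(ft(bot,4)-b)\n","    ms=[]\n    for k in range(5):\n        yaw-=dy/5; go(); ms.append(round(bot.read_state()['moment'][2]-b[5],2))\n    print(ms); w=sf(ft(bot,4)-b)\n")
open('turn.py','w').write(s)
E
python3 turn.py 2 .1 .3
```

```text
[np.float64(0.21), np.float64(0.18), np.float64(0.23), np.float64(0.2), np.float64(0.22)]
yaw 0.60 phi 0.060 G [ 540.1 -137.   173.1] w [-0.01  0.48 -1.18 -0.28 -0.17  0.26] mz0 0.207 tilt 0.077 t 36.0
[np.float64(0.22), np.float64(0.23), np.float64(0.19), np.float64(0.19), np.float64(0.31)]
yaw 0.70 phi 0.064 G [ 540.1 -136.9  172.9] w [-1.15  0.06  0.58 -0.2  -0.08  0.27] mz0 0.250 tilt 0.081 t 38.0
```

```bash
python3 turn.py 1 .1 .3;python3 turn.py 1 .05 .3
```

```text
[np.float64(0.24), np.float64(0.24), np.float64(0.24), np.float64(0.23), np.float64(0.32)]
yaw 0.80 phi 0.067 G [ 540.2 -136.7  173.3] w [ 0.76  0.98 -0.6  -0.14 -0.29  0.27] mz0 0.271 tilt 0.085 t 40.0
[np.float64(0.32), np.float64(0.32), np.float64(0.31), np.float64(0.31), np.float64(0.32)]
yaw 0.85 phi 0.069 G [ 540.2 -136.5  172.7] w [-1.84  0.09  1.29 -0.34  0.2   0.3 ] mz0 0.280 tilt 0.087 t 42.0
```

```bash
python3 - <<'E'
from rig import bot
from h import *
import json
st=json.load(open("st.json")); b=np.load("b3.npy")
bot.move_gripper(26); bot.dwell(.2); print(sf(ft(bot,5)-b).round(2))
print("tilt",[tiltw(cam(bot,"wrist"))[0][0].round(4) for i in range(2)])
p,M=pose(np.array(st["G"]),st["yaw"],st["phi"])
bot.servo_line(list(p-50*M[:,1]),quat(M),speed=60)
c=cam(bot,"wrist"); print("tilt",tiltw(c)[0],bot.read_state()["clock"]); cv2.imwrite("pics/w10.png",c["image"])
E
```

```text
[-0.67 -0.24  0.12 -0.01 -0.03  0.  ]
tilt [np.float64(0.0882), np.float64(0.0884)]
tilt [8.82925964e-02 1.33467766e+02] 43.6667
```

View pics/w10.png

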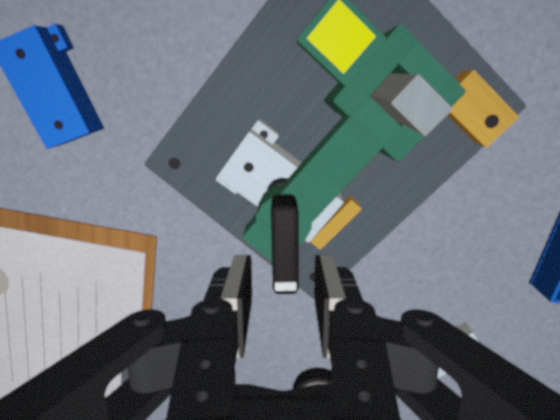

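```bash
python3 - <<'E'
from rig import bot
from h import *
p=bot.read_state()["ee_pos"]; bot.servo_line([p[0]-60,p[1],320],speed=150)
bot.move_to([440,60,360],quat(down(1.3)))
bot.dwell(.3)
c=cam(bot,"side"); a=cv2.imread("pics/side0.png")
v=np.hstack([a[235:300,235:325],c["image"][235:300,235:325]]); cv2.imwrite("pics/cmp.png",cv2.resize(v,None,fx=4.4,fy=4.4,interpolation=cv2.INTER_CUBIC))
for im in(a,c["image"]):
    h=cv2.cvtColor(im,cv2.COLOR_BGR2HSV); m=cv2.inRange(h,(0,0,150),(180,60,255)); m[:, :255]=0;m[:,305:]=0;m[:262]=0;m[284:]=0
    print(m.sum()/255,cv2.boundingRect(m),np.argwhere(m>0).mean(0))
print(np.mean([tilt(bot)[0][0] for i in range(3)]),bot.read_state()["clock"],bot.read_state()["ft_force"])
E
```

```text
328.0 (260, 262, 35, 17) [266.96646341 275.41158537]
279.0 (260, 262, 35, 17) [267.50896057 274.82795699]
0.08643821624799752 46.0083 [ 0.31022778 -0.16952355 -0.33647531]
```

View pics/cmp.png

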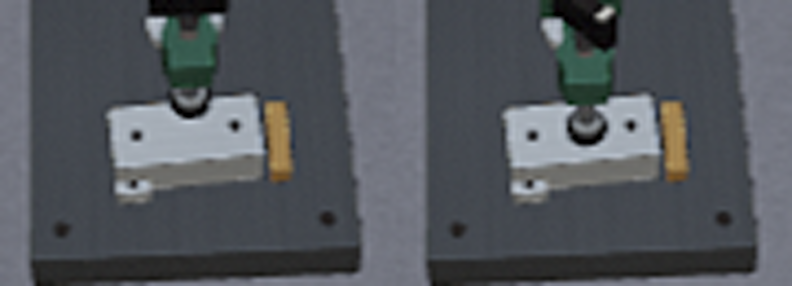

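The before/after crops show the part in the same place (box 260–295, 262–279 px both times). The pad sits near its centre and the handle has turned clockwise and is released. I'm handing it in.

```bash
python3 - <<'E'
from rig import bot
bot.finish_job(); print(bot.read_state()["clock"])
E
```

```text
the job is handed in; nothing more can be done
the job is handed in; nothing more can be done
```

The part is clamped at an estimated 22–26 N, the handle is released, and the job is handed in at about 46 s of the 61 s allowed. No verdict was reported.

- **Sliding the arm down:** I pushed on the yellow mark until the pad met the part and the arm tipped and jammed. The push was about 11.5 N, and the arm stayed jammed at about 0.05 rad after I let go.
- **Turning the handle:** I gripped the bar and turned it 0.85 rad clockwise, moving the hand to ease side and vertical loads as the arm tilted. At the end the handle moment was 0.28–0.30 N m (0.28 means 26 N).
- **Last checks:** after release the wrist camera read a tilt of 0.088 rad, or about 0.091 allowing for its reading when the arm was level. The side camera read 0.086. The part showed no shift in the side picture, and the tool touched nothing. I did not compare the bystanders before and after; the hand only worked at the clamp and touched nothing else in the pictures I viewed.

**Readings that disagreed or failed:**
- The fingertips touched the mark about 25 mm higher on the tool than the stated 19 mm reach implies. I went by what I measured.
- The handle moment had the wrong sign for the first 0.5 rad, probably settling after coarse steps, so I judged the tightness by tilt there. It agreed with the tilt once I used finer steps.
- The first grip was upright on the leaning bar and gave a moment of 1.3 N m, so I opened and gripped again, tilted to match.

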